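Try the cover of the lens-polishing unit, free its catch if it is caught, and hold it open

TASK

Tug the black handle of the polishing unit's aluminium cover upward, without wrenching it, before touching the catch. If the cover is caught, slide the red tab to the end of its slot (away from the cover's middle) to release it; if it comes up freely, do not move the tab while the cover is up. Then lift the cover to about 45 degrees and finish while still holding it there with the gripper, since it has no stay and falls shut; leave the other things on the bench where they are.

Things in the scene. Friction and masses are not known exactly. Their poses are not given: they have to be found in the camera images.
- unit: Teal open-topped box of the polishing unit, 220 mm (its x) by 260 mm (its y) by 90 mm high, fixed to the bench; a dark lap lies inside. Origin: centre of its underside on the bench; x points from its front (towards the robot) to its back, where the cover is hinged, y to its left, z up. It stands at a different place and yaw each time.
- cover (a joint): Angle (rad) of the aluminium cover: 0 shut, grows as its front rises, stop at 1.25. It is 220 x 260 x 10 mm, top 100 mm above the bench when shut, about 0.45 kg, hinged along the unit's back edge, and falls shut when let go. Free, it lifts with about 3 N at the handle; caught, it rises only about 0.007 rad, then stands firm. Nothing visible shows which.
- cover_handle (a point): Middle of the round black handle bar on the cover: bar 12 mm thick and 110 mm between leg centres, lying along the unit's y, its axis 40 mm above the cover's top and 30 mm behind the cover's front edge; 140 mm above the bench when shut. Two legs at its ends, open underneath. Axes turn with the cover; when shut they are those of the unit.
- cover_hinge (a point): Middle of the cover's hinge axis, which runs along the unit's y at its back edge, 90 mm above the bench. The bar's axis lies 190 mm in front of it and 50 mm above it when shut (radius 196 mm).
- catch: Dark steel catch block on the front of the unit at its right half, 60 mm (x) by 100 mm (y) by 88 mm high, fixed to the unit. Origin: centre of its underside; axes as the unit's. A short steel tongue of the cover enters it from above; the hook that may hold it is inside, out of sight; one that barely overlaps gives way to a tug of a few newtons, and once pushed clear it stays released.
- tab (a joint): Travel (m) of the red tab along its slot: 0 to 0.002 at the start, grows as the tab moves to the unit's -y side (away from the cover's middle), end stop at 0.020. It resists with 2 to 5 N and stays where it is left. When the cover is caught, moving the tab past about 0.014 always frees it.
- tab_post (a point): Point on the red tab: upright post 14 mm (x) by 12 mm (y), standing 42 mm out of the top of the catch block (from 88 to 130 mm above the bench); this point is on its axis, 117 mm above the bench. Axes as the unit's.
- lens_tool: Bystander: dark steel lens-holding hand tool standing upright, foot 60 mm across, 155 mm tall. Origin: centre of its underside.
- bottle: Bystander: white squeeze bottle with red cap, 56 mm across, 150 mm tall. Origin: centre of its underside.
- weight: Bystander: brass weight with a knob, 50 mm across, 62 mm tall, standing left of the unit. Origin: centre of its underside.
- blank: Bystander: green glass lens blank, disc 60 mm across, 12 mm thick, lying in front of the unit's left half. Origin: centre of its underside.
- gauge: Bystander: steel ring gauge 76 mm across, 18 mm high, lying right of the unit. Origin: centre of its underside.
- brush: Bystander: small hand brush lying on the bench. Origin: under its middle.
- jar: Bystander: amber jar with white cap, 68 mm across, 75 mm tall. Origin: centre of its underside.

How it is judged:
By the outcome, as a careful person would: the job done as asked, in the order asked, and still so for the second after the job is handed in, while the arm keeps its last pose, push and grip.
It also fails if it takes over 61 s, if anything falls off the work surface, if the arm or the gripper's body presses on something with over 40 N, if the wrist force passes 120 N, or if a joint passes its speed limit or range.

ROBOT

A 6-joint arm with a two-finger parallel gripper is mounted at the origin on the work surface. World frame = base frame: x ahead of the robot, y to its left, z up, the work surface at z = 0. Lengths are in m, angles in rad, forces in N, time in s.
With the tool pointing down it reaches from about 0.35 to 0.975 m from the base axis. Payload 4.9 kg.
Tool frame: the origin (TCP) lies on the centre line of the jaws, within the pads' length; the fingertips stand 8 mm ahead of it and the grasp point (between the pads) lies 11 mm behind it; z points along the fingers, y is the line along which they close (so a half turn about z gives the same grasp; the last joint's range is limited). The gripper opens to 85 mm and grips with 20 to 120 N. Pads are 22 mm wide; open, the fingers measure 114 mm over their backs; the gripper's body (76 mm by 85 mm) begins 54 mm behind the grasp point. The pads swing forward as they close: fully open they stand 13 mm farther back than shut.
Start: joints at [1.066, 0.053, 1.613, -0, 1.476, -0.119], TCP at [0.235, 0.579, 0.239] pointing down, gripper open.
Joint ranges: [-3.01, 3.01], [-1.01, 2.22], [0.06, 2.58], [-1.02, 4.17], [0.09, 2.62], [-3.14, 3.14]. Speed limits (rad/s): [2.57, 2.57, 3.14, 3.14, 3.14, 3.14].

INTERFACE

Orientations are given as a rotation vector (axis times angle).
In Python, from station import ctrl gives the robot as it stands.
- The arm moves only by the shell command python3 -m jog 'ROWS' [FORCE]. ROWS is rows parted by semicolons, their numbers by spaces, 1 to 20 of them, each of 7 numbers: the finger opening in m, then dx, dy, dz in m, then a rotation vector rx, ry, rz in rad; each row is the pose to reach, as a shift and turn from the pose commanded when the command began, along the tool's axes at that moment; what a row does not reach only later rows make up. A row lasts 1/12 s, in which the tool goes at most 0.0417 m and 0.125 rad, less where a joint would pass 70% of its speed; a pose out of reach is approached as far as the arm can. The fingers move at their own pace and stop on an object; FORCE is the grip in N (left out, the last holds). Time passes only in rows, so rows that do not move let the fingers close. It prints the time, the measured TCP pose, the force, the opening and the grip force at its end.
- ctrl.get_obs(): the state, without advancing time (a new reading comes with each control period).
- ctrl.get_image(name): name is "scene" or "side" or "wrist"; returns the picture (384x512x3 uint8, red, green, blue); there is no depth.
- ctrl.camera_params(name): a dict with "fx", "fy", "cx", "cy" (pixels), "T" (4x4, takes a point from camera to world coordinates); the wrist camera has in their place "tool_from_camera" (4x4, takes a point from camera to tool coordinates, whose origin is the TCP and whose axes are the flange's). Camera axes: x right, y down, z forward; pixel columns grow to the right and rows downward; lengths in m; the calibration is good to about 2 mm. A picture is of the moment at which its call begins: read the wrist's pose just before it. camera_params takes no time and is no camera call.
- ctrl.finish_job(): hands the job in; it is judged then, once.
Trained networks look in the newest picture that a camera, given by its name, has taken for a name from the list of things; names that differ only in an ending like _2 or _b are one class to them, and where a whole thing is asked for, a point or a joint stands for the part that bears it (a point fixed in the world has none). Each returns a list of dicts, best first, with "p" (0 to 1); they miss things now and then, are a little off and sometimes report something else, mostly with a low value. They report only what shows in the picture. A call takes as long as a camera call.
- ctrl.find_in(camera, thing): "extent" ([left, top, right, bottom] in pixels, round what is visible of it).
- ctrl.cut_out(camera, thing): "mask" (384x512 bool, what is visible of it) and "extent" ([left, top, right, bottom] in pixels, round what is visible of it).
- ctrl.tip_of(camera, thing): "xy" ([column, row] in pixels: a listed point, or the origin of a listed thing).
The state is a dict: "t": time; "q": joint angles; "dq": joint speeds; "effort": joint torques, N m; "tool_pos": TCP position; "tool_rot": TCP orientation; "contact_force": force on the tool from outside, world axes, zero at the start; "wrist_torque": the same for the moment, N m; "opening": finger opening in m; "grip_force": force on a finger pad.
Only numpy, scipy, OpenCV 4.12 (cv2) and the standard library are available. Lean on these libraries where they do the work, as an engineer would, in place of code of your own. Each camera call takes 0.05 s, during which the arm holds its last target. There are 200 camera calls.

## Working session

There is one attempt and no reset: what is moved stays moved. The work goes in short steps, Python scripts to look and compute and a shell command to move; the robot and the scene stay as the last step left them, time stands still between calls to the robot, and variables do not carry over. Pictures are saved under pics/ and viewed, at most 10 in all, crops included, and the job is handed in when it is done.

```bash
mkdir -p pics; ls; python3 - <<'E'
from station import ctrl
import cv2,numpy as np
o=ctrl.get_obs();print({k:np.round(v,3) for k,v in o.items()})
ims=[]
for c in("scene","side"):
    im=ctrl.get_image(c);cv2.imwrite(f"pics/{c}0.png",im[...,::-1])
    p=ctrl.camera_params(c);print(c,p["fx"],p["cx"],p["cy"],np.round(p["T"],3).tolist())
    for t in("cover_handle","cover_hinge","tab_post","unit","catch"):
        print(t,[(np.round(d["xy"],1).tolist(),round(d["p"],2)) for d in ctrl.tip_of(c,t)[:2]])
print(ctrl.camera_params("wrist"))
E
```

```text
pics
{'t': np.float64(0.0), 'q': array([ 1.066,  0.053,  1.614,  0.   ,  1.476, -0.119]), 'dq': array([ 0.   , -0.001,  0.001, -0.001, -0.001, -0.   ]), 'effort': array([-1.0000e-03, -3.9370e+01, -3.7016e+01, -0.0000e+00,  7.0000e-03,
        0.0000e+00]), 'tool_pos': array([0.235, 0.579, 0.238]), 'tool_rot': array([-6.020e-01, -3.083e+00,  3.000e-03]), 'contact_force': array([ 0.043, -0.997, -0.533]), 'wrist_torque': array([0.013, 0.003, 0.031]), 'grip_force': np.float64(0.0), 'opening': np.float64(0.085)}
scene 349.0773343491808 262.5785448528212 191.48866443557017 [[0.061, 0.86, -0.506, 1.056], [0.998, -0.055, 0.027, -0.021], [-0.004, -0.507, -0.862, 0.97], [0.0, 0.0, 0.0, 1.0]]
cover_handle [([228.2, 181.3], 0.85)]
cover_hinge [([242.2, 253.8], 0.68)]
tab_post [([402.7, 190.1], 0.64), ([206.1, 171.5], 0.45)]
unit [([233.2, 229.0], 0.69)]
catch [([206.2, 195.2], 0.9), ([107.5, 185.2], 0.52)]
side 403.6596802748638 260.65270249327807 191.80006673574465 [[0.945, -0.205, 0.254, 0.205], [-0.326, -0.575, 0.75, -0.977], [-0.007, -0.792, -0.611, 0.898], [0.0, 0.0, 0.0, 1.0]]
cover_handle [([268.3, 196.8], 0.95)]
cover_hinge [([274.5, 188.9], 0.65), ([324.3, 193.0], 0.56)]
tab_post [([259.9, 222.1], 0.64)]
unit [([288.3, 226.3], 0.94)]
catch [([261.6, 256.1], 0.58)]
{'fx': 298.5487950059197, 'fy': 298.5487950059197, 'cx': 261.4525476042542, 'cy': 190.6439107951092, 'tool_from_camera': array([[ 1.19414039e-03, -9.56488628e-01, -2.91767166e-01,
         7.48645626e-02],
       [ 9.99999260e-01,  1.07489648e-03,  5.68992216e-04,
         8.43530370e-04],
       [-2.30615085e-04, -2.91767630e-01,  9.56489204e-01,
        -1.34471939e-01],
       [ 0.00000000e+00,  0.00000000e+00,  0.00000000e+00,
         1.00000000e+00]])}
```

```bash
cat > h.py <<'E'
from station import ctrl
import numpy as np
from scipy.spatial.transform import Rotation as R
from scipy.optimize import least_squares
P={"cover_handle":(-.08,0,.14),"cover_hinge":(.11,0,.09),"unit":(0,0,0)}
def proj(c,X):
    p=ctrl.camera_params(c);T=p["T"];x=T[:3,:3].T@(np.asarray(X)-T[:3,3])
    return np.array([p["fx"]*x[0]/x[2]+p["cx"],p["fy"]*x[1]/x[2]+p["cy"]])
def ray(c,uv,z):
    p=ctrl.camera_params(c);T=p["T"]
    d=T[:3,:3]@np.array([(uv[0]-p["cx"])/p["fx"],(uv[1]-p["cy"])/p["fy"],1]);o=T[:3,3]
    return o+d*(z-o[2])/d[2]
def w(th,X): return np.array([th[0],th[1],0])+R.from_euler("z",th[2]).apply(X)
E
python3 - <<'E'
from h import *
for n,z,s,d in(("cover_handle",.14,(228.2,181.3),(268.3,196.8)),("cover_hinge",.09,(242.2,253.8),(274.5,188.9)),("hinge2",.09,(242.2,253.8),(324.3,193)),("unit",0,(233.2,229),(288.3,226.3)),("tab",.117,(206.1,171.5),(259.9,222.1)),("catch",0,(206.2,195.2),(261.6,256.1))):
    print(n,ray("scene",s,z).round(3),ray("side",d,z).round(3))
E
```

```text
cover_handle [ 0.529 -0.089  0.14 ] [ 0.534 -0.078  0.14 ]
cover_hinge [ 0.727 -0.059  0.09 ] [0.59  0.014 0.09 ]
hinge2 [ 0.727 -0.059  0.09 ] [ 0.735 -0.061  0.09 ]
unit [ 0.612 -0.088  0.   ] [ 0.604 -0.08   0.   ]
tab [ 0.476 -0.156  0.117] [ 0.481 -0.153  0.117]
catch [ 0.489 -0.172  0.   ] [ 0.478 -0.176  0.   ]
```

View pics/scene0.png

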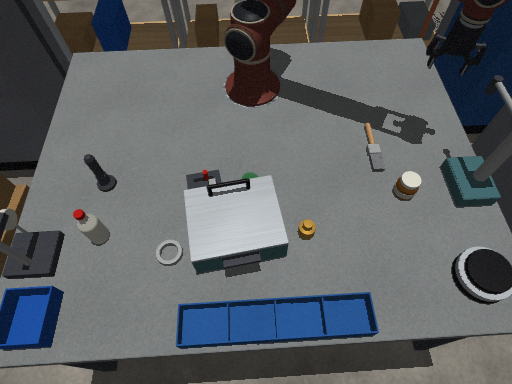

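View pics/side0.png

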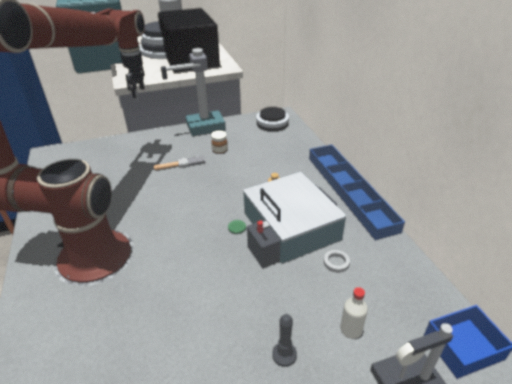

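Scene: handle at about (228,186), red tab at (206,174). Side: handle (270,204), tab (262,226). The two cameras agree to about 10 mm, so I'll go above the handle for a wrist look.

```bash
cat >> h.py <<'E'
def shift(pos,ya,pitch=0):
    "move from present pose to pos with tool y at azimuth ya, tool z tilted by pitch about tool x"
    o=ctrl.get_obs();A=R.from_rotvec(o["tool_rot"])
    y=np.array([np.cos(ya),np.sin(ya),0]);z=np.array([0,0,-1.]);x=np.cross(y,z)
    B=R.from_matrix(np.c_[x,y,z])*R.from_euler("x",pitch)
    print("d",A.inv().apply(np.asarray(pos)-o["tool_pos"]).round(4),"rv",(A.inv()*B).as_rotvec().round(4))
E
python3 -c "
from h import *
shift((.531,-.083,.30),.115)"
```

```text
d [-0.5232 -0.502  -0.0607] rv [ 1.00e-04 -0.00e+00  1.07e+00]
```

```bash
r="0.05 -0.523 -0.502 -0.061 0 0 1.07" ; python3 -m jog '0.05 0 0 -0.04 0 0 0;0.05 -0.26 -0.25 -0.061 0 0 0.5;0.05 -0.26 -0.25 -0.061 0 0 0.5;0.05 -0.26 -0.25 -0.061 0 0 0.5;0.05 -0.26 -0.25 -0.061 0 0 0.5;0.05 -0.26 -0.25 -0.061 0 0 0.5;0.05 -0.523 -0.502 -0.061 0 0 1.07;0.05 -0.523 -0.502 -0.061 0 0 1.07;0.05 -0.523 -0.502 -0.061 0 0 1.07;0.05 -0.523 -0.502 -0.061 0 0 1.07;0.05 -0.523 -0.502 -0.061 0 0 1.07;0.05 -0.523 -0.502 -0.061 0 0 1.07;0.05 -0.523 -0.502 -0.061 0 0 1.07;0.05 -0.523 -0.502 -0.061 0 0 1.07;0.05 -0.523 -0.502 -0.061 0 0 1.07;0.05 -0.523 -0.502 -0.061 0 0 1.07;0.05 -0.523 -0.502 -0.061 0 0 1.07;0.05 -0.523 -0.502 -0.061 0 0 1.07;0.05 -0.523 -0.502 -0.061 0 0 1.07;0.05 -0.523 -0.502 -0.061 0 0 1.07' 30
cat >> h.py <<'E'
def wcam():
    o=ctrl.get_obs();p=ctrl.camera_params("wrist");T=np.eye(4);T[:3,:3]=R.from_rotvec(o["tool_rot"]).as_matrix();T[:3,3]=o["tool_pos"]
    p["T"]=T@p["tool_from_camera"];return p
def wray(p,uv,z):
    T=p["T"];d=T[:3,:3]@np.array([(uv[0]-p["cx"])/p["fx"],(uv[1]-p["cy"])/p["fy"],1]);o=T[:3,3]
    return (o+d*(z-o[2])/d[2]).round(4)
E
python3 - <<'E'
from h import *
import cv2
o=ctrl.get_obs();print(o["q"].round(3),o["dq"].round(3).max())
p=wcam();im=ctrl.get_image("wrist");cv2.imwrite("pics/w1.png",im[...,::-1])
for n,z in(("cover_handle",.14),("tab_post",.117),("catch",0),("cover_hinge",.09)):
    print(n,[(np.round(d["xy"],1).tolist(),round(d["p"],2),wray(p,d["xy"],z)) for d in ctrl.tip_of("wrist",n)[:2]])
for n in("cover_handle","tab_post"):
    print(n,[(np.round(d["extent"],1).tolist(),round(d["p"],2)) for d in ctrl.find_in("wrist",n)[:2]])
E
```

```text
t: 2.27
tool_pos: [0.5316, -0.0861, 0.3]
tool_rot: [-2.095, -2.341, 0.001]
contact_force: [0.5, 0.3, 0.7]
opening: 0.0501
grip_force: 0.0
[-2.980e-01 -1.840e-01  1.738e+00 -1.000e-03  1.588e+00 -4.090e-01] 0.061
cover_handle [([261.8, 179.6], 0.63, array([ 0.5322, -0.0887,  0.14  ]))]
tab_post [([209.3, 222.3], 0.83, array([ 0.4786, -0.1519,  0.117 ]))]
catch [([223.4, 201.2], 0.97, array([ 0.4816, -0.1664,  0.    ]))]
cover_hinge [([425.8, 167.5], 0.67, array([ 0.724 , -0.0657,  0.09  ]))]
cover_handle [([218.3, 40.7, 451.8, 273.1], 0.58)]
tab_post [([201.6, 213.3, 220.6, 233.8], 0.55)]
```

View pics/w1.png

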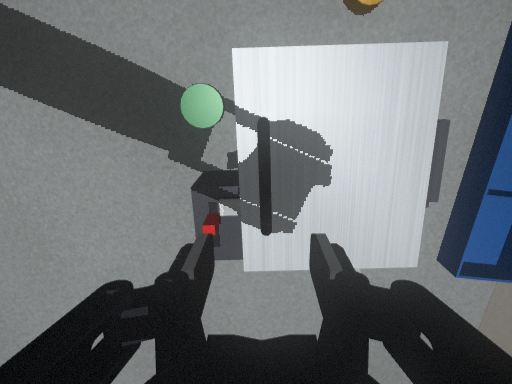

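Wrist view: the bar runs (264,117)–(266,235), the cover's corners are near (233,48), (447,42), (244,271) and (418,267), and the red tab top is at (209,228). I'll check these against the given sizes.

```bash
python3 - <<'E'
from h import *
p=wcam()
a=wray(p,(264,119),.14);b=wray(p,(266,233),.14);print("bar",a,b,np.linalg.norm(a-b),(a+b)/2)
c=[wray(p,u,.1) for u in((233,48),(447,42),(418,267),(244,271))]
for i in range(4):print(c[i],np.linalg.norm(c[i]-c[i-1]).round(3))
def f(t): return np.r_[[(w(t,X)-Y)[:2] for X,Y in zip(((-.11,.13,.1),(.11,.13,.1),(.11,-.13,.1),(-.11,-.13,.1),(-.08,.055,.14),(-.08,-.055,.14)),c+[a,b])]].ravel()
s=least_squares(f,[.61,-.08,.115],loss="soft_l1",f_scale=.003);t=s.x;print(t,(1e3*s.fun).round(1))
h=w(t,(-.08,0,.14));print("handle",h,"hinge",w(t,(.11,0,.09)))
tb=wray(p,(209,230),.13);print("tab in unit",R.from_euler("z",-t[2]).apply(tb-[t[0],t[1],0]))
shift(h+[0,0,-.011],t[2])
E
```

```text
bar [ 0.5264 -0.0241  0.14  ] [ 0.543  -0.1429  0.14  ] 0.11995415791042845 [ 0.5347 -0.0835  0.14  ]
[0.487  0.0401 0.1   ] 0.26
[0.7029 0.0714 0.1   ] 0.218
[ 0.7437 -0.1855  0.1   ] 0.26
[ 0.5244 -0.2173  0.1   ] 0.222
[ 0.61425999 -0.07275202  0.14736944] [-0.6 -0.4  1.1  0.6 -1.5  0.3  0.1 -0.2  0.7 -6.   0.2  4. ]
handle [ 0.53512713 -0.08449894  0.14      ] hinge [ 0.72306767 -0.05659999  0.09      ]
tab in unit [-0.14404168 -0.05802636  0.13      ]
d [-0.0035  0.0041  0.1715] rv [ 0.0003 -0.     -0.0304]
```

```bash
python3 -m jog '0.05 -0.0035 0.004 0.04 0 0 -0.03;0.05 -0.0035 0.004 0.08 0 0 -0.03;0.05 -0.0035 0.004 0.11 0 0 -0.03;0.05 -0.0035 0.004 0.135 0 0 -0.03;0.05 -0.0035 0.004 0.155 0 0 -0.03;0.05 -0.0035 0.004 0.171 0 0 -0.03;0.05 -0.0035 0.004 0.171 0 0 -0.03;0.05 -0.0035 0.004 0.171 0 0 -0.03' 30 && python3 -m jog '0 0 0 0 0 0 0;0 0 0 0 0 0 0;0 0 0 0 0 0 0;0 0 0 0 0 0 0;0 0 0 0 0 0 0;0 0 0 0 0 0 0' 30
```

```text
t: 3.28
tool_pos: [0.5345, -0.0849, 0.1287]
tool_rot: [-2.052, -2.376, 0.001]
contact_force: [-0.7, -0.1, 0.0]
opening: 0.0497
grip_force: 0.0
t: 3.78
tool_pos: [0.5345, -0.0863, 0.1312]
tool_rot: [-2.054, -2.376, 0.004]
contact_force: [-8.6, -1.0, 7.8]
opening: 0.0109
grip_force: 29.4
```

```bash
python3 -m jog '0 0 0 -0.001 0 0 0;0 0 0 -0.002 0 0 0;0 0 0 -0.003 0 0 0;0 0 0 -0.003 0 0 0' 30;python3 -m jog '0 0 0 -0.001 0 0 0;0 0 0 -0.002 0 0 0;0 0 0 -0.003 0 0 0;0 0 0 -0.003 0 0 0' 30
```

```text
t: 4.12
tool_pos: [0.5347, -0.0862, 0.1322]
tool_rot: [-2.054, -2.376, 0.002]
contact_force: [-3.7, -2.4, -1.2]
opening: 0.0109
grip_force: 29.3
t: 4.45
tool_pos: [0.5348, -0.0862, 0.1329]
tool_rot: [2.055, 2.376, -0.001]
contact_force: [3.9, -5.8, -13.7]
opening: 0.0105
grip_force: 29.5
```

```bash
python3 -m jog '0 0 0 -0.0007 0 0 0;0 0 0 -0.0015 0 0 0;0 0 0 -0.0015 0 0 0;0 0 0 -0.0015 0 0 0' 30
```

```text
t: 4.78
tool_pos: [0.5348, -0.0862, 0.1331]
tool_rot: [2.055, 2.376, -0.001]
contact_force: [7.2, -5.5, -20.5]
opening: 0.0108
grip_force: 29.3
```

Caught: the cover rose about 1.5 mm and then stood firm at 20 N. I'll ease off, let go and rise.

```bash
python3 -m jog '0 0 0 0.0015 0 0 0;0 0 0 0.003 0 0 0;0 0 0 0.0045 0 0 0;0 0 0 0.0045 0 0 0;0.04 0 0 0.0045 0 0 0;0.04 0 0 0.0045 0 0 0;0.04 0 0 0.0045 0 0 0;0.04 0 0 0.0045 0 0 0;0.04 0 0 -0.02 0 0 0;0.04 0 0 -0.055 0 0 0;0.04 0 0 -0.09 0 0 0;0.04 0 0 -0.09 0 0 0;0 0 0 -0.09 0 0 0;0 0 0 -0.09 0 0 0;0 0 0 -0.09 0 0 0;0 0 0 -0.09 0 0 0;0 0 0 -0.09 0 0 0' 30
python3 - <<'E'
from h import *
t=[.6143,-.0728,.1474]
p=wcam()
import cv2;cv2.imwrite("pics/w2.png",ctrl.get_image("wrist")[...,::-1])
for d in ctrl.tip_of("wrist","tab_post")[:2]:
    x=wray(p,d["xy"],.117);print(d["xy"],d["p"],R.from_euler("z",-t[2]).apply(x-[t[0],t[1],0]))
print([(d["extent"],d["p"]) for d in ctrl.find_in("wrist","tab_post")[:2]])
shift(w(t,(-.145,-.025,.17)),t[2]);shift(w(t,(-.145,-.025,.118)),t[2])
E
```

```text
t: 6.2
tool_pos: [0.5345, -0.0856, 0.2252]
tool_rot: [-2.053, -2.375, 0.002]
contact_force: [0.5, 0.5, -0.9]
opening: 0.0001
grip_force: 0.0
[191.5, 258.6] 0.74 [-0.14491702 -0.0643139   0.117     ]
[([182.6, 238.4, 204.9, 266.6], 0.6)]
d [-0.024  -0.0645  0.0561] rv [-0.0011 -0.0005 -0.0024]
d [-0.024  -0.0644  0.1081] rv [-0.0011 -0.0005 -0.0024]
```

View pics/w2.png

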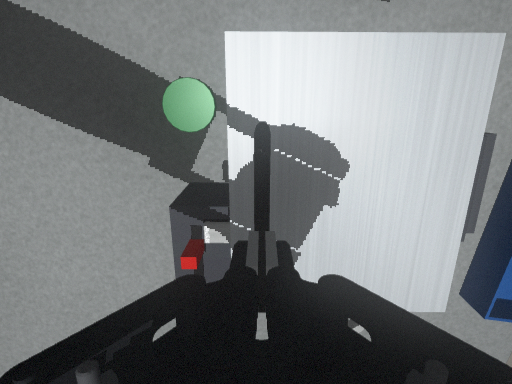

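Wrist view: tab top at (189,262) with the slot running up the image toward (196,232). The catch top beside it is clear, so I'll come down on the post's +y side with fingers shut.

```bash
python3 -m jog '0 -0.01 -0.03 0.01 0 0 0;0 -0.024 -0.0645 0.03 0 0 0;0 -0.024 -0.0645 0.056 0 0 0;0 -0.024 -0.0645 0.08 0 0 0;0 -0.024 -0.0645 0.095 0 0 0;0 -0.024 -0.0645 0.108 0 0 0;0 -0.024 -0.0645 0.108 0 0 0;0 -0.024 -0.0645 0.108 0 0 0' && python3 -m jog '0 -0.004 0 0 0 0 0;0 -0.008 0 0 0 0 0;0 -0.012 0 0 0 0 0;0 -0.015 0 0 0 0 0;0 -0.018 0 0 0 0 0;0 -0.021 0 0 0 0 0;0 -0.024 0 0 0 0 0;0 -0.024 0 0 0 0 0'
```

```text
t: 7.02
tool_pos: [0.4743, -0.1188, 0.1181]
tool_rot: [-2.054, -2.375, 0.001]
contact_force: [-0.4, -0.3, -0.3]
opening: -0.0001
grip_force: 0.0
t: 7.68
tool_pos: [0.4784, -0.1431, 0.1189]
tool_rot: [2.055, 2.376, 0.0]
contact_force: [0.2, -0.5, -0.2]
opening: 0.0001
grip_force: 0.0
```

```bash
python3 - <<'E'
from h import *
import cv2
t=[.6143,-.0728,.1474]
p=wcam();cv2.imwrite("pics/w3.png",ctrl.get_image("wrist")[...,::-1])
for c in("wrist","side","scene"):
  if c!="wrist": im=ctrl.get_image(c);p=ctrl.camera_params(c)
  for d in ctrl.tip_of(c,"tab_post")[:2]:
    print(c,d["xy"],d["p"],R.from_euler("z",-t[2]).apply(wray(p,d["xy"],.117)-[t[0],t[1],0]))
  if c=="side": cv2.imwrite("pics/s3.png",cv2.resize(im[170:290,200:340,::-1],None,fx=4,fy=4,interpolation=2))
E
```

```text
side [261.0, 222.9] 0.45 [-0.14221692 -0.06451261  0.117     ]
scene [202.9, 171.9] 0.43 [-0.14905553 -0.07107945  0.117     ]
```

View pics/s3.png

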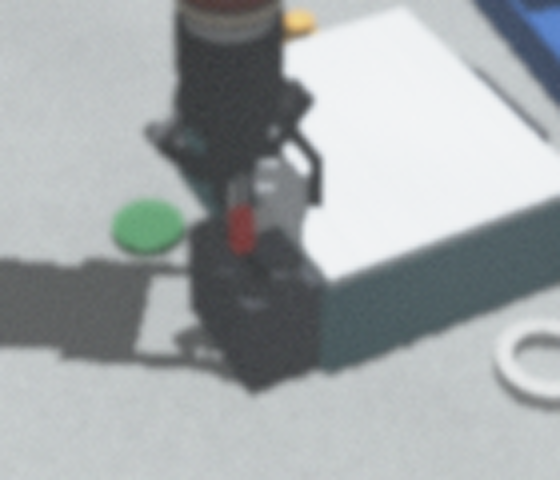

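View pics/w3.png

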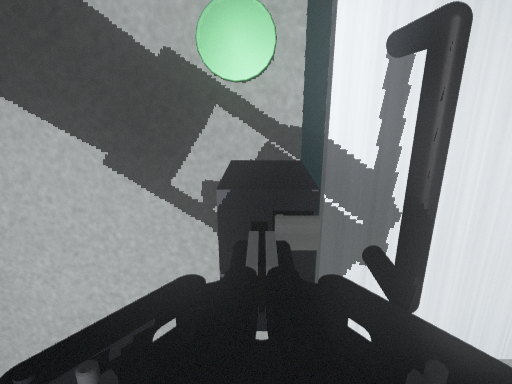

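Side crop: the fingertips stand right behind the red post (crop (240,225)) and are lined up with it; in the wrist view the post is hidden by the fingers. I'll push on in small steps.

```bash
python3 -m jog '0 -0.002 0 0 0 0 0;0 -0.004 0 0 0 0 0;0 -0.006 0 0 0 0 0;0 -0.008 0 0 0 0 0;0 -0.010 0 0 0 0 0' && python3 -m jog '0 -0.002 0 0 0 0 0;0 -0.004 0 0 0 0 0;0 -0.006 0 0 0 0 0'
```

```text
t: 8.4
tool_pos: [0.4797, -0.1523, 0.1187]
tool_rot: [-2.054, -2.376, -0.001]
contact_force: [-1.5, 3.0, 2.7]
opening: 0.0001
grip_force: 1.8
t: 8.65
tool_pos: [0.4805, -0.1585, 0.1187]
tool_rot: [-2.054, -2.376, -0.0]
contact_force: [-0.1, 2.3, 1.0]
opening: -0.0002
grip_force: 1.8
```

```bash
python3 -m jog '0 -0.002 0 0 0 0 0;0 -0.003 0 0 0 0 0;0 -0.004 0 0 0 0 0'; python3 -m jog '0 -0.001 0 0 0 0 0;0 -0.002 0 0 0 0 0;0 -0.002 0 0 0 0 0'
```

```text
t: 8.9
tool_pos: [0.4809, -0.1614, 0.1187]
tool_rot: [-2.053, -2.374, -0.003]
contact_force: [-2.3, 11.2, 4.9]
opening: -0.0001
grip_force: 5.4
t: 9.15
tool_pos: [0.4809, -0.1614, 0.1187]
tool_rot: [-2.05, -2.371, -0.007]
contact_force: [-3.3, 13.9, 6.7]
opening: 0.0001
grip_force: 7.5
```

```bash
python3 -m jog '0 0.01 0 0 0 0 0;0 0.018 0 0 0 0 0;0 0.018 0 -0.03 0 0 0;0 0.018 0 -0.06 0 0 0;0 0.03 0 -0.1 0 0 0;0.05 0.06 0.03 -0.12 0 0 0;0.05 0.07 0.065 -0.13 0 0 0;0.05 0.07 0.065 -0.13 0 0 0;0.05 0.07 0.065 -0.13 0 0 0;0.05 0.07 0.065 -0.13 0 0 0'
python3 - <<'E'
from h import *
import cv2
t=[.6143,-.0728,.1474]
p=wcam();cv2.imwrite("pics/w4.png",ctrl.get_image("wrist")[...,::-1])
for n,z in(("tab_post",.117),("cover_handle",.14)):
  for d in ctrl.tip_of("wrist",n)[:2]:
    print(n,d["xy"],d["p"],R.from_euler("z",-t[2]).apply(wray(p,d["xy"],z)-[t[0],t[1],0]))
h=w(t,(-.08,0,.14));shift(h+[0,0,-.011],t[2])
E
```

```text
t: 9.98
tool_pos: [0.5355, -0.0859, 0.2483]
tool_rot: [2.054, 2.377, -0.002]
contact_force: [0.2, 0.1, 0.4]
opening: 0.05
grip_force: 0.0
cover_handle [259.8, 194.9] 0.68 [-0.08125517 -0.0039087   0.14      ]
cover_handle [450.3, 183.8] 0.66 [0.07942761 0.00589868 0.14      ]
d [0.0017 0.0009 0.1188] rv [-0.0014 -0.0001 -0.0035]
```

View pics/w4.png

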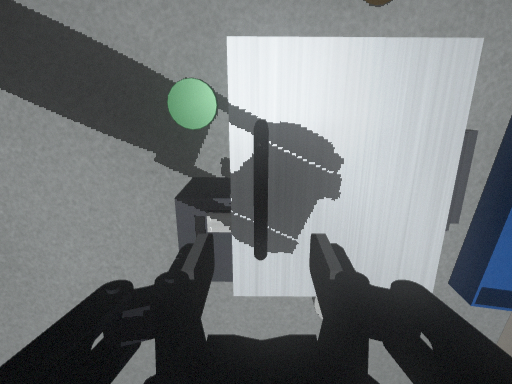

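The bar is still centred at (261,195), with the cover shut and the post hidden by a finger. The end-stop force of 14 N against 2–5 N suggests the tab is home, and the lift will confirm it.

```bash
python3 -m jog '0.05 0.002 0 0.035 0 0 0;0.05 0.002 0 0.07 0 0 0;0.05 0.002 0 0.1 0 0 0;0.05 0.002 0 0.1165 0 0 0;0.05 0.002 0 0.1165 0 0 0;0 0.002 0 0.1165 0 0 0;0 0.002 0 0.1165 0 0 0;0 0.002 0 0.1165 0 0 0;0 0.002 0 0.1165 0 0 0;0 0.002 0 0.1165 0 0 0;0 0.002 0 0.1165 0 0 0' 35 && python3 -m jog '0 0 0.0005 -0.002 0 0 0;0 0 0.001 -0.004 0 0 0;0 0 0.0015 -0.006 0 0 0;0 0 0.002 -0.008 0 0 0;0 0 0.002 -0.008 0 0 0'
```

```text
t: 11.05
tool_pos: [0.5344, -0.0848, 0.1346]
tool_rot: [-2.054, -2.376, 0.006]
contact_force: [-9.4, -1.6, 6.4]
opening: 0.0103
grip_force: 34.2
t: 11.47
tool_pos: [0.536, -0.0845, 0.1411]
tool_rot: [-2.054, -2.375, 0.007]
contact_force: [-5.9, -2.5, -2.0]
opening: 0.0106
grip_force: 34.1
```

Free now: it rose 6.5 mm with about 2 N. I'll follow the arc to 45°.

```bash
python3 -m jog '0 0 0.003 -0.0084 0 0 0;0 0 0.0063 -0.0164 0 0 0;0 0 0.0095 -0.0242 0 0 0;0 0 0.0134 -0.032 0 0 0;0 0 0.0174 -0.0395 0 0 0;0 0 0.022 -0.047 0 0 0;0 0 0.0265 -0.054 0 0 0;0 0 0.0265 -0.054 0 0 0'; python3 -c "
from h import *
t=[.6143,-.0728,.1474]
for k in range(1):
  o=ctrl.get_obs();A=R.from_rotvec(o['tool_rot']);g=o['tool_pos']-A.apply([0,0,.011])
  v=R.from_euler('z',-t[2]).apply(g-w(t,(.11,0,.09)));print(v,np.linalg.norm(v),np.degrees(np.arctan2(v[2],-v[0]))-14.74)"
```

```text
t: 12.13
tool_pos: [0.5621, -0.0809, 0.1976]
tool_rot: [-2.054, -2.375, 0.009]
contact_force: [-12.7, -1.3, 5.3]
opening: 0.0109
grip_force: 34.4
[-0.16279112 -0.00033726  0.11861409] 0.20142086665651227 21.3381095662969
```

```bash
python3 -m jog '0 0 0.004 -0.007 0 0 0;0 0 0.009 -0.0136 0 0 0;0 0 0.0145 -0.02 0 0 0;0 0 0.0205 -0.0263 0 0 0;0 0 0.027 -0.032 0 0 0;0 0 0.033 -0.038 0 0 0;0 0 0.04 -0.0435 0 0 0;0 0 0.0465 -0.0484 0 0 0;0 0 0.054 -0.053 0 0 0;0 0 0.061 -0.0577 0 0 0;0 0 0.061 -0.0577 0 0 0;0 0 0.061 -0.0577 0 0 0;0 0 0.061 -0.0577 0 0 0'; python3 -c "
from h import *
import cv2
t=[.6143,-.0728,.1474]
o=ctrl.get_obs();A=R.from_rotvec(o['tool_rot']);g=o['tool_pos']-A.apply([0,0,.0055])
v=R.from_euler('z',-t[2]).apply(g-w(t,(.11,0,.09)));print(v,np.linalg.norm(v),np.degrees(np.arctan2(v[2],-v[0]))-14.74)
a=ctrl.get_image('side')[140:300,190:380,::-1];b=ctrl.get_image('scene')[120:280,150:340,::-1]
cv2.imwrite('pics/end.png',cv2.resize(np.hstack([a,b]),None,fx=2.1,fy=2.1,interpolation=2))"
```

```text
t: 13.22
tool_pos: [0.6239, -0.0722, 0.2574]
tool_rot: [2.053, 2.373, -0.002]
contact_force: [-8.1, -3.0, 10.1]
opening: 0.0104
grip_force: 35.4
[-0.10039524 -0.00080114  0.17286956] 0.1999093090220395 45.11381389849749
```

View pics/end.png

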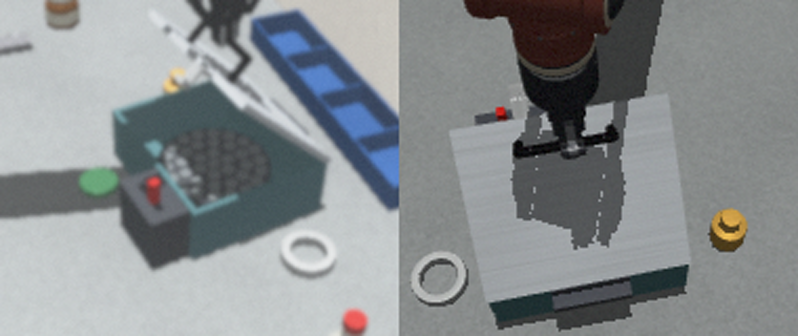

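The end view shows the cover up at about 45°, gripped on the bar, with the bystanders undisturbed. The tab is at side pixel about (262,230) and scene pixel about (199,174). I'll check its travel, then hand in if good.

```bash
python3 - <<'E'
from h import *
t=[.6143,-.0728,.1474]
f=lambda c,uv,z=.117:R.from_euler("z",-t[2]).apply(ray(c,uv,z)-[t[0],t[1],0]).round(4)
for c in("side","scene"):
    ctrl.get_image(c)
    print(c,[(d["xy"],round(d["p"],2),f(c,d["xy"])) for d in ctrl.tip_of(c,"tab_post")[:2]])
    for y in(-.06,-.07,-.08,-.085):print(y,proj(c,w(t,(-.145,y,.117))).round(1))
o=ctrl.get_obs();print(o["t"],o["tool_pos"],o["contact_force"],o["grip_force"])
E
```

```text
side [([261.5, 230.3], 0.6, array([-0.1553, -0.0927,  0.117 ]))]
-0.06 [259.4 222.3]
-0.07 [261.  224.3]
-0.08 [262.6 226.4]
-0.085 [263.5 227.5]
scene [([196.8, 172.2], 0.4, array([-0.1518, -0.0887,  0.117 ]))]
-0.06 [206.8 172.4]
-0.07 [203.4 173. ]
-0.08 [200.  173.6]
-0.085 [198.3 173.9]
13.5167 [ 0.62380193 -0.07222393  0.25731057] [-8.4168985  -1.66126868 10.31927224] 35.41394233703613
```

Tab at about -0.083, which is 20 mm or more from its start and so at the end stop. The cover is steady at 45°, so I'm handing in.

```bash
python3 -c "
from station import ctrl
print(ctrl.finish_job())"
```

```text
the job is handed in; nothing more can be done
None
```

The tug found the cover caught, so I slid the red tab to its end stop to free it, lifted the cover to about 45° and handed in at about 13.5 s with the gripper still holding it; nothing else on the bench looked moved.

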